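Dress the offer board in a delicatessen

ROBOT

A 7-joint arm with a two-finger parallel gripper is mounted at the origin on the work surface. World frame = base frame: x ahead of the robot, y to its left, z up, the work surface at z = 0. Lengths are in m, angles in rad, forces in N, time in s.
With the tool pointing down it reaches from about 0.4 to 0.85 m from the base axis. Payload 10.4 kg.
Tool frame: the origin (TCP) lies at the very end of the fingers, on their centre line; the grasp point (between the pads) lies 19 mm behind it; z points along the fingers, y is the direction in which the jaws open and shut (so a half turn about z gives the same grasp; the last joint's range is limited). The gripper opens to 87 mm and grips with 3 to 60 N. Pads are 19 mm wide; open, the fingers measure 117 mm over their backs; the gripper's body (75 mm by 190 mm) begins 51 mm behind the grasp point.
Start: joints at [-1.2, 0.332, -0.065, 1.46, 0.022, 1.35, -0.088], TCP at [0.24, 0.577, 0.223] pointing down, gripper open.
Joint ranges: [-2.6, 2.6], [-0.5, 2.12], [-1.47, 1.34], [0.16, 2.42], [-1.27, 4.41], [0.06, 2.06], [-2.6, 2.6]. Speed limits (rad/s): [2.22, 2.22, 2.79, 2.79, 3.14, 3.14, 3.14].

INTERFACE

Orientations are given as a rotation vector (axis times angle).
In Python, from rig import env gives the robot as it stands. The module is installed in compiled form; this text tells all that it offers. Calls block until the motion is done:
- env.move_to(position, orientation): joint-space move of the TCP to a pose.
- env.move_straight(position, orientation=None, feed=0.15, f_stop=None): straight line of the TCP; orientation=None keeps the orientation; feed is the mean speed in m/s. With f_stop (N) it stops when the force on the tool has changed by that much, and returns True; else False.
- env.set_joints(angles): joint-space move.
- env.release() and env.clamp(): open the fingers fully, or close them until they stop; the grip force is fixed at half the most.
- env.sleep(seconds).
- env.inverse_kinematics(position, orientation): joint angles nearest the present ones, or None.
- env.state(): the state.
- env.read_camera(name): name is "scene" or "top" or "wrist"; returns a dict with "img" (420x560x3 uint8, red, green, blue), "intrinsics" (3x3 intrinsics, pixels), "R" (3x3) and "t" (3): a world point X has camera coordinates R X + t. Camera axes: x right, y down, z forward; pixel columns grow to the right and rows downward; lengths in m; the calibration is good to about 2 mm. A picture is of the moment at which its call begins. There is no depth.
A pose or a line that the arm cannot do raises env.IKError and nothing moves.
- env.close_job(): hands the job in, once; it reports no verdict.
The state is a dict: "clock": time; "joint_pos": joint angles; "qvel": joint speeds; "tau": joint torques, N m; "ee_pos": TCP position; "tcp_rot": TCP orientation; "ft_force": force on the tool from outside, world axes, zero at the start; "wrist_torque": the same for the moment, N m; "opening": opening from 0.0 (shut) to 1.0 (fully open).
Only numpy, scipy, OpenCV 4.12 (cv2) and the standard library are available. Lean on these libraries where they do the work, as an engineer would, in place of code of your own. Each camera call takes 0.05 s, during which the arm holds its last target. There are 200 camera calls.

TASK

Dress the wooden offer board: stand the honey jar (yellow lid) in the middle of the gap between the black tin and the red-lidded jar, in line with them, the little green-lidded jar centred on top of the honey jar and the dark oil bottle right behind the honey jar; lay the cream carton flat and centred on top of the black tin, its long side along the tin's long side, and stand the blue spice tin right in front of the red-lidded jar. The front of the board is the edge with the white price rail, and everything stands upright on the board or on its partner, set down rather than dropped. Leave the black tin, the red-lidded jar, the white-lidded olive jar and the pepper mill where they are.

Things in the scene. Friction and masses are not known exactly. Their poses are not given: they have to be found in the camera images.
- board_top (a point): Fixed brown oak offer board, 250 (x) x 360 (y) x 20 mm. Point: centre of its top face, 20 mm above the table. x runs from the front edge (white price rail, 14 mm wide, not above the board; faces roughly the robot) to the back, y to the left seen from the front. Black tin and red-lidded jar stand on the line x = 0, about 110 mm left and right of this point; which is on which side changes.
- tin_mid (a point): Black rectangular gift tin, flat lid with small brass label, already standing on the board: 75 mm (x) by 100 mm (y) by 75 mm high, squared to the board to within 3 degrees. Point at its centre, half-way up; x, y along its sides. Loose, about 0.8 kg; must stay where it is.
- redjar_mid (a point): Glass jar with red contents and red lid, already standing on the board: 70 mm diameter, 85 mm high. Point at its centre, half-way up; its yaw means nothing. Loose, about 0.5 kg; must stay where it is.
- honey_mid (a point): Honey jar: amber body, yellow lid, white label; 60 mm diameter (lid 57 mm, top 18 mm of the height), 75 mm high, about 0.3 kg. Point at its centre, half-way up (37.5 mm above its foot), z up.
- pesto_mid (a point): Little green jar with green lid, 52 mm diameter (lid 49 mm), 55 mm high, about 0.16 kg. Point at its centre, half-way up (27.5 mm above its foot), z up.
- bottle_mid (a point): Squat dark-glass oil bottle, kraft label, black cap, 0.5 kg: body 58 mm diameter up to 100 mm, sloping shoulder, then straight neck and cap of 28 mm diameter from 130 mm to the top at 185 mm. Point at its centre, half-way up (92.5 mm above its foot), z up. Too tall to take by the body from above: take neck and cap, 150 to 175 mm above its foot.
- carton_mid (a point): Cream carton lying flat: 55 mm (x) by 90 mm (y, long side) by 40 mm high, about 0.2 kg. Point at its centre, half-way up (20 mm above its underside), z up. Either way round is the same.
- spice_mid (a point): Round blue spice tin with silver lid, 56 mm diameter, 60 mm high, about 0.14 kg. Point at its centre, half-way up (30 mm above its foot), z up.
- olives_mid (a point): Bystander to be left alone: jar of dark olives with white lid, 66 mm diameter, 90 mm high, standing loose among the goods. Point at its centre, half-way up.
- mill_mid (a point): Bystander to be left alone: turned wooden pepper mill with a small steel knob, 52 mm diameter, 144 mm high, standing loose among the goods. Point at its centre, half-way up.
Not all that is in view belongs to the job. Of the things like the part that bears redjar_mid, leave any that is pink; of the rest the smaller one is meant.

How it is judged:
By the outcome, as a careful person would: the job done as asked, in the order asked, and still so for the second after the job is handed in, with the robot touching nothing.
It also fails if it takes over 131 s, if anything falls off the work surface, if the arm or the gripper's body presses on something with over 40 N, if the wrist force passes 120 N, or if a joint passes its speed limit or range.

## Working session

There is one attempt and no reset: what is moved stays moved. The work goes in short steps, each a Python script; the robot and the scene stay as the last script left them, time stands still between calls to the robot, and variables do not carry over. Pictures are saved under pics/ and viewed, about 12 in all and at most 16, crops included, and the job is handed in when it is done.

```bash
mkdir -p pics; ls
python3 - <<'E'
from rig import env
import cv2
for n in ("scene","top"):
    c=env.read_camera(n); cv2.imwrite(f"pics/{n}0.png",cv2.cvtColor(c["img"],cv2.COLOR_RGB2BGR))
    print(n,c["intrinsics"].round(1).tolist(),c["R"].round(3).tolist(),c["t"].round(3).tolist(),(-c["R"].T@c["t"]).round(3))
s=env.state();print(s["clock"],s["ee_pos"],s["tcp_rot"],s["opening"])
E
```

```text
pics
scene [[443.4, 0.0, 275.8], [0.0, 443.4, 209.5], [0.0, 0.0, 1.0]] [[-0.78, 0.625, -0.019], [0.377, 0.445, -0.812], [-0.499, -0.641, -0.583]] [0.293, -0.138, 1.413] [0.986 0.785 0.716]
top [[441.2, 0.0, 285.0], [0.0, 441.2, 214.0], [0.0, 0.0, 1.0]] [[0.025, -1.0, 0.009], [-0.997, -0.026, -0.072], [0.072, -0.007, -0.997]] [0.047, 0.447, 1.187] [0.36  0.067 1.215]
0.1 [0.23967652 0.57686169 0.22185641] [-6.14525765e-01 -3.08068660e+00  1.87890794e-03] 0.9973547807980199
```

View pics/scene0.png

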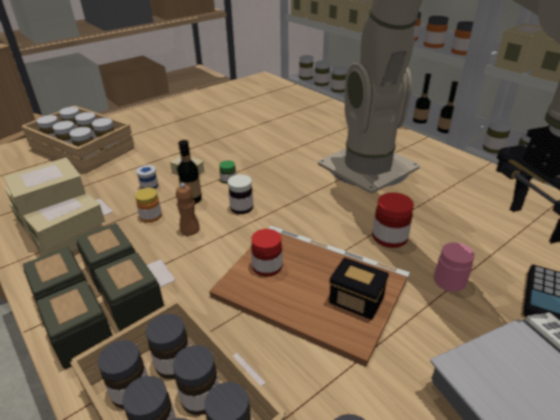

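View pics/top0.png

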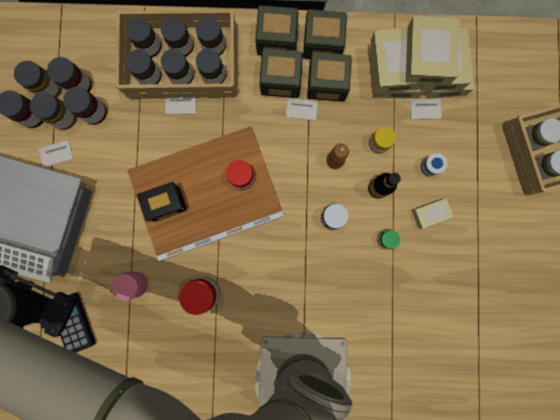

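The scene shows the board with its price rail towards the robot. In the top view:
- Black tin at (160,202).
- Red lids at (240,174), small and on the board, and at (198,297), large and off it. The pink jar is at (130,286). The small one on the board is the red-lidded jar.
- Honey: the yellow lid at (383,138) is the only candidate.
- Oil bottle: (385,185). The mill is at (339,155), and the bottle group at (50,95) is decor.
- Pesto: green lid at (390,239).
- Spice: (433,165).
- Carton: (433,214). The large cartons at (425,55) are decor.
- Olives: white lid at (335,216).

I'll check these in one close crop.

Run:
```python
import cv2,numpy as np
a=cv2.imread("pics/top0.png")[110:260,310:460]; b=cv2.imread("pics/scene0.png")[150:250,125:265]
A=cv2.resize(a,(600,600),interpolation=cv2.INTER_CUBIC)
B=cv2.resize(b,(0,0),fx=1.42,fy=1.42)
cv2.imwrite("pics/crop1.png",np.hstack([A,np.vstack([B,np.zeros((600-B.shape[0],B.shape[1],3),np.uint8)])]))
hsv=cv2.cvtColor(cv2.imread("pics/top0.png"),cv2.COLOR_BGR2HSV)
for n,(u,v) in dict(red=(240,174),tin=(150,210),board=(200,200),honey=(383,136),green=(390,239),cart=(428,217),spice=(435,162),rail=(210,241),wood=(400,300),bottle=(392,180),ol=(335,216)).items(): print(n,hsv[v,u])
```

```text
red [  1 189 173]
tin [18 30 43]
board [ 15 158 139]
honey [ 25 201 171]
green [ 67 146 141]
cart [ 22  16 172]
spice [106 182 118]
rail [ 68   7 143]
wood [ 19 114 159]
bottle [ 0  0 41]
ol [ 98  11 181]
```

View pics/crop1.png

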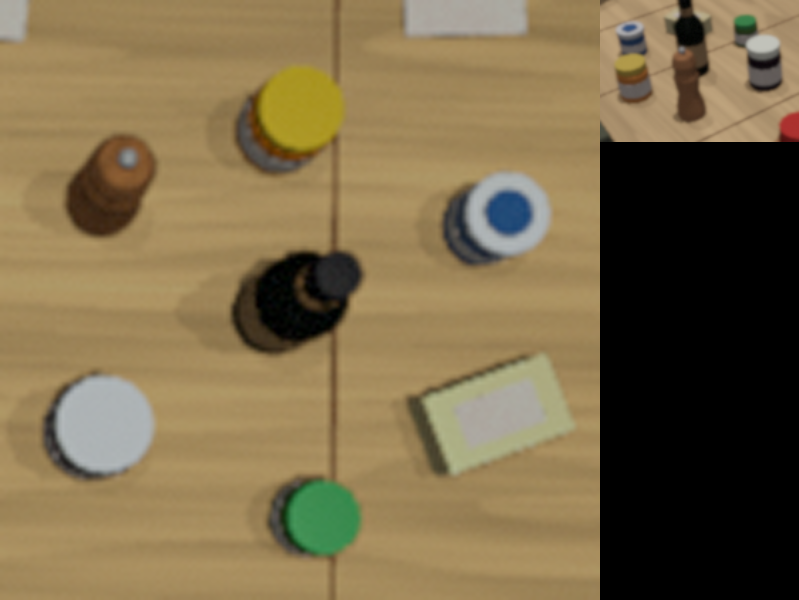

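The crop confirms every choice, with one of each in the goods area. Lid centres in the top view are honey (385,137), spice (437,163), cap (395,178), olives (336,216) and pesto (390,239), with the carton at (434,213). Next I measure.

```bash
cat > h.py <<'E'
import numpy as np, cv2
def w(c,uv,z):
    uv=np.atleast_2d(np.asarray(uv,float)); K,R,t=c["intrinsics"],c["R"],c["t"]
    d=(np.c_[uv,np.ones(len(uv))]@np.linalg.inv(K).T)@R; C=-R.T@t
    return (C+d*((z-C[2])/d[:,2])[:,None])[:,:2]
def px(c,X):
    p=c["intrinsics"]@(c["R"]@np.asarray(X,float)+c["t"]); return p[:2]/p[2]
def blob(c,lo,hi,box=None,close=3):
    """largest contour of an HSV mask (hue may wrap if lo>hi); box=u0,v0,u1,v1"""
    h=cv2.cvtColor(c["img"],cv2.COLOR_RGB2HSV)
    if lo[0]>hi[0]: m=cv2.inRange(h,np.array(lo),np.array([180,*hi[1:]]))|cv2.inRange(h,np.array([0,*lo[1:]]),np.array(hi))
    else: m=cv2.inRange(h,np.array(lo),np.array(hi))
    if box is not None:
        k=np.zeros_like(m); u0,v0,u1,v1=[max(0,int(b)) for b in box]; k[v0:v1,u0:u1]=1; m*=k
    m=cv2.morphologyEx(m,cv2.MORPH_CLOSE,np.ones((close,close)))
    cs=cv2.findContours(m,cv2.RETR_EXTERNAL,cv2.CHAIN_APPROX_NONE)[0]
    return max(cs,key=cv2.contourArea)[:,0,:].astype(float)
def disc(c,cnt,z):
    """circle from contour cast on plane z: centre, diameter (by hull area)"""
    q=cv2.convexHull(w(c,cnt,z).astype(np.float32)*1000); m=cv2.moments(q)
    px_=np.mean([c["t"][2]/c["intrinsics"][0,0]]) 
    return np.array([m["m10"],m["m01"]])/m["m00"]/1000, 2*np.sqrt(m["m00"]/np.pi)
E
python3 - <<'E'
from rig import env; from h import *
c=env.read_camera("top")
L=dict(honey=((20,150,80),(32,255,255),(365,118,405,160),.075),pesto=((50,80,60),(85,255,255),(370,220,410,260),.055),
 spice=((0,0,140),(180,60,255),(415,145,455,180),.060),olives=((0,0,140),(180,50,255),(315,195,355,235),.090),
 red=((170,120,80),(8,255,255),(215,150,265,190),.105),cap=((0,0,0),(180,255,75),(386,168,402,186),.185))
for n,(a,b,bx,z) in L.items():
    k=blob(c,a,b,bx); p,d=disc(c,k,z); print(n,p.round(4),"dia",round(d,1),k.mean(0).round(1))
k=blob(c,(15,0,125),(35,100,255),(405,190,460,235)); 
def rect(k,z):
    r=cv2.minAreaRect(w(c,k,z).astype(np.float32)*1000); print(r); return r
k=blob(c,(18,8,100),(33,90,255),(412,198,456,230)); rect(k,.04)
k=blob(c,(8,130,40),(17,255,255),(110,120,300,270),9); rect(k,.02); print(w(c,cv2.approxPolyDP(cv2.convexHull(k.astype(np.int32)),8,True)[:,0],.02).round(3))
k=blob(c,(0,0,0),(180,255,75),(130,175,195,225)); rect(k,.095)
E
```

```text
honey [ 0.6515 -0.1982] dia 57.7 [384.5 137. ]
pesto [ 0.3845 -0.2195] dia 47.8 [390. 239.]
spice [ 0.5895 -0.3415] dia 54.3 [436.8 162.8]
olives [ 0.4401 -0.072 ] dia 60.9 [336.1 215.7]
red [0.5417 0.1781] dia 67.0 [239.  172.6]
cap [ 0.5233 -0.1912] dia 32.1 [391.5 179.1]
((457.3622131347656, -341.1628112792969), (56.74973678588867, 91.168212890625), 21.806406021118164)
((492.8893127441406, 279.2698059082031), (420.57489013671875, 399.51995849609375), 89.50772094726562)
[[0.686 0.161]
 [0.459 0.069]
 [0.293 0.237]
 [0.329 0.402]
 [0.43  0.466]
 [0.549 0.489]
 [0.694 0.469]]
((463.73724365234375, 372.02783203125), (81.2486572265625, 111.02388000488281), 20.963769912719727)
```

```bash
cat >> h.py <<'E'
from scipy.spatial.transform import Rotation
def down(a):
    """tool down, jaws opening along direction a (rad, world)"""
    s,k=np.sin(a),np.cos(a); return Rotation.from_matrix(np.array([[-s,k,0],[k,s,0],[0,0,-1]]).T.reshape(3,3).T if 0 else np.c_[[-s,k,0],[k,s,0],[0,0,-1]]).as_rotvec()
E
sed -i 's/np.array(\[\[-s,k,0\].*if 0 else //' h.py; grep -n from_matrix h.py
python3 - <<'E'
from rig import env; from h import *
print(Rotation.from_rotvec(env.state()["tcp_rot"]).as_matrix().round(2).tolist())
def go(p):
    best=None
    for a in np.radians([-90,-70,-45,-20,0,20,45,70,90,110,135,160,180]):
        q=env.inverse_kinematics(p,down(a))
        if q is None: continue
        print(round(np.degrees(a)),np.round(q,2))
go([.45,.27,.45]); go([.48,-.2,.45])
E
```

```text
26:    s,k=np.sin(a),np.cos(a); return Rotation.from_matrix(np.c_[[-s,k,0],[k,s,0],[0,0,-1]]).as_rotvec()
[[-0.92, 0.38, -0.0], [0.38, 0.92, -0.0], [-0.0, -0.0, -1.0]]
-90 [-0.97  0.09  0.38  1.29 -0.03  1.77 -2.17]
-70 [-0.96  0.09  0.37  1.29 -0.03  1.77 -1.82]
-45 [-0.93  0.09  0.34  1.29 -0.03  1.77 -1.39]
-20 [-0.92  0.09  0.32  1.29 -0.03  1.77 -0.95]
0 [-0.9   0.09  0.31  1.29 -0.03  1.77 -0.6 ]
20 [-0.87  0.09  0.26  1.29 -0.02  1.77 -0.26]
45 [-0.82  0.09  0.21  1.29 -0.02  1.77  0.17]
70 [-0.77  0.09  0.16  1.28 -0.01  1.77  0.61]
90 [-0.75  0.09  0.14  1.28 -0.01  1.77  0.95]
110 [-0.75  0.09  0.14  1.28 -0.01  1.77  1.3 ]
135 [-0.73  0.09  0.11  1.28 -0.01  1.77  1.74]
160 [-0.71  0.09  0.09  1.28 -0.01  1.77  2.17]
180 [-0.68  0.09  0.06  1.28 -0.01  1.77  2.52]
-90 [-0.66  0.09  1.08  1.33 -0.08  1.77 -1.17]
-70 [-0.19  0.07  0.54  1.31 -0.04  1.77 -0.88]
-45 [-0.22  0.07  0.58  1.31 -0.04  1.77 -0.44]
-20 [-0.25  0.07  0.61  1.32 -0.04  1.77  0.  ]
0 [-0.27  0.07  0.63  1.32 -0.04  1.77  0.35]
20 [-0.27  0.07  0.63  1.32 -0.04  1.77  0.7 ]
45 [-0.42  0.08  0.79  1.32 -0.05  1.77  1.15]
70 [-0.52  0.08  0.92  1.33 -0.07  1.77  1.6 ]
90 [-0.59  0.09  0.99  1.33 -0.07  1.77  1.96]
110 [-0.8   0.13  1.26  1.33 -0.13  1.77  2.36]
135 [ 1.31  0.26 -1.25  1.24  0.26  1.81  2.48]
```

Run:
```python
from rig import env; from h import *
import pickle
for n,p in dict(wb=[.43,.26,.45],wg=[.46,-.2,.45]).items():
    env.move_to(p,down(np.pi/2)); c=env.read_camera("wrist"); pickle.dump(c,open(n+".pkl","wb"))
    cv2.imwrite(f"pics/{n}.png",cv2.cvtColor(c["img"],cv2.COLOR_RGB2BGR)); print(n,(-c["R"].T@c["t"]).round(3),c["R"].round(2).tolist(),c["intrinsics"][0,0],env.state()["clock"])
c=env.read_camera("top"); pickle.dump(c,open("top.pkl","wb"))
```

```text
wb [0.362 0.262 0.611] [[-0.0, 1.0, 0.0], [0.97, 0.0, 0.25], [0.25, 0.0, -0.97]] 314.3334856995513 1.8
wg [ 0.392 -0.198  0.612] [[-0.0, 1.0, 0.0], [0.97, 0.0, 0.25], [0.25, 0.0, -0.97]] 314.3334856995513 3.5333
```

View pics/wb.png

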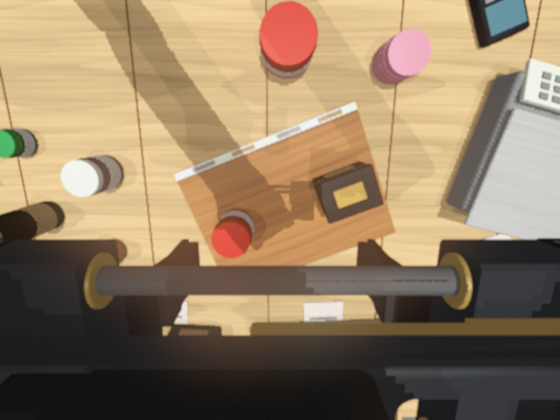

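View pics/wg.png

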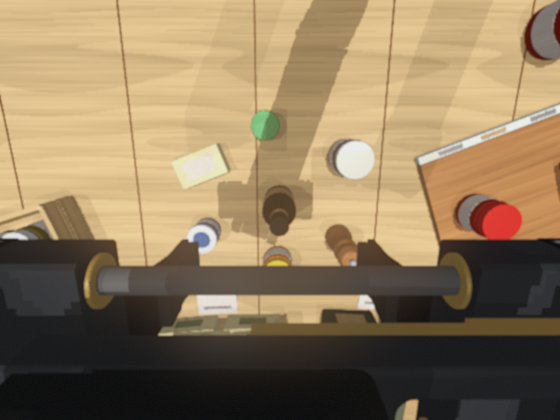

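In wb the board's front corners are near (176,177) and (357,103), the tin lid at (348,192) and the red lid at (231,238). In wg are pesto (265,125), carton (200,166), spice (203,238) and the bottle cap (279,226). Honey is half hidden at (277,260).

```bash
python3 - <<'E'
from h import *
import pickle
B,G,T=[pickle.load(open(n+".pkl","rb")) for n in("wb","wg","top")]
def D(n,c,a,b,bx,z):
    p,d=disc(c,blob(c,a,b,bx),z); print(n,p.round(4),"dia",round(d,1))
D("pesto",G,(40,60,40),(85,255,255),(240,100,290,150),.055); D("pestoT",T,(50,80,60),(85,255,255),(370,220,410,260),.055)
D("spice",G,(0,0,150),(180,60,255),(182,223,222,255),.060)
D("olives",G,(0,0,150),(40,50,255),(330,135,378,182),.090)
D("red",B,(170,120,80),(8,255,255),(205,212,252,256),.105); D("redT",T,(170,120,80),(8,255,255),(215,150,265,190),.105)
D("honeyT",T,(20,150,80),(32,255,255),(365,118,405,160),.075)
hs=lambda c,u,v:cv2.cvtColor(c["img"],cv2.COLOR_RGB2HSV)[v,u].tolist()
print(hs(B,210,210),hs(B,300,220),hs(B,120,240),hs(B,330,180),hs(B,240,152),hs(G,279,227),hs(G,279,200),hs(G,180,165), hs(G,150,165))
# board front edge: rail mask
h=cv2.cvtColor(B["img"],cv2.COLOR_RGB2HSV)
def line(k,z):
    P=w(B,k,z).astype(np.float32); vx,vy,x0,y0=cv2.fitLine(P,cv2.DIST_HUBER,0,.001,.001).ravel(); return np.degrees(np.arctan2(vy,vx)),(x0,y0)
m=cv2.inRange(h,np.array([0,0,150]),np.array([180,60,255])); k=np.zeros_like(m);k[95:185,170:362]=1
cs=cv2.findContours(m*k,cv2.RETR_EXTERNAL,cv2.CHAIN_APPROX_NONE)[0]
pts=np.vstack([q[:,0] for q in cs if len(q)>10]).astype(float)
r=cv2.minAreaRect(w(B,pts,.02).astype(np.float32)*1000); print("rail",r,cv2.boxPoints(r).round(0).tolist())
for nm,c,bx in(("B",B,(165,95,410,238)),("T",T,(110,120,300,270))):
    hh=cv2.cvtColor(c["img"],cv2.COLOR_RGB2HSV)
    k=blob(c,(4,135,60),(16,255,255),bx,7); hu=cv2.convexHull(k.astype(np.int32))
    print(nm,cv2.approxPolyDP(hu,4,True)[:,0].tolist())
E
python3 - <<'E'
import cv2,pickle,numpy as np,sys
sys.path.insert(0,".")
B,T=[pickle.load(open(f"{n}.pkl","rb"))["img"][...,::-1] for n in("wb","top")]
a=cv2.resize(B[100:250,210:410],(800,600)*1,interpolation=cv2.INTER_CUBIC); cv2.imwrite("pics/cB.png",a)
E
```

```text
pesto [ 0.3859 -0.2197] dia 46.9
pestoT [ 0.3844 -0.2206] dia 46.5
spice [ 0.5885 -0.3371] dia 55.0
olives [ 0.4406 -0.0703] dia 63.2
red [0.5381 0.1835] dia 69.8
redT [0.5415 0.1778] dia 67.4
honeyT [ 0.6508 -0.1982] dia 57.0
[14, 133, 204] [15, 137, 203] [17, 108, 180] [12, 87, 91] [17, 103, 166] [15, 100, 89] [17, 126, 81] [26, 52, 235] [19, 89, 231]
rail ((384.2178955078125, 234.97955322265625), (16.760820388793945, 361.0418395996094), 21.39792251586914) [[311.0, 400.0], [442.0, 64.0], [458.0, 70.0], [326.0, 406.0]]
B [[392, 228], [375, 237], [206, 237], [207, 185], [224, 172], [362, 144]]
T [[251, 127], [280, 210], [156, 254], [128, 170], [222, 132]]
```

View pics/cB.png

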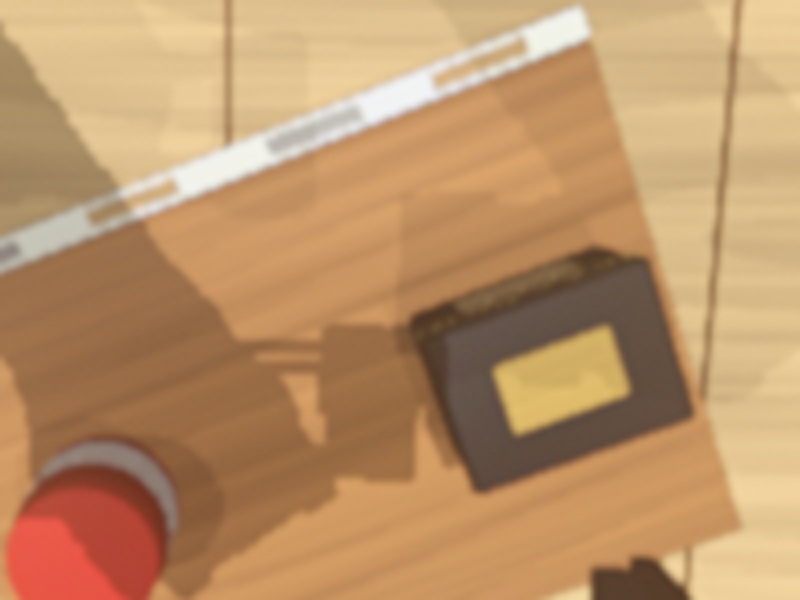

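Run:
```python
from rig import env; from h import *
import pickle
for n,p in dict(wg2=[.60,-.24,.45],wb2=[.55,.26,.45]).items():
    env.move_to(p,down(np.pi/2)); c=env.read_camera("wrist"); pickle.dump(c,open(n+".pkl","wb"))
    print(n,env.state()["clock"])
A=[pickle.load(open(n+".pkl","rb"))["img"][:240,:,::-1] for n in("wg2","wb2")]
cv2.imwrite("pics/pair.png",np.vstack(A))
```

```text
wg2 4.3167
wb2 6.1917
```

View pics/pair.png

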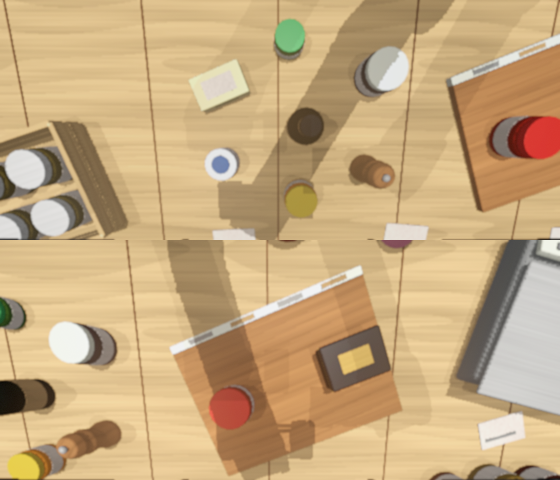

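The upper half, wg2, shows honey (301,201), spice (222,164), the bottle from straight above (305,126), carton (219,86), pesto (289,36), olives (386,69) and the mill knob (387,178). The lower half, wb2, shows the whole board, with the red lid at (231,168) and the tin lid at (354,118) after taking off 240 rows.

Run:
```python
from h import *
import pickle
G,B,T=[pickle.load(open(n+".pkl","rb")) for n in("wg2","wb2","top")]
def D(n,c,a,b,bx,z,close=3):
    k=blob(c,a,b,bx,close); p,d=disc(c,k,z); print(n,p.round(4),"dia",round(d,1))
D("honey",G,(18,120,60),(34,255,255),(280,178,322,225),.075)
D("spice",G,(85,0,130),(140,255,255),(200,145,242,182),.060,5)
D("pesto",G,(40,60,40),(85,255,255),(270,12,310,60),.055)
D("bottle@100?",G,(0,0,0),(180,255,110),(280,100,326,146),.130)
D("red",B,(170,120,50),(8,255,255),(205,140,256,195),.105)
h=cv2.cvtColor(G["img"],cv2.COLOR_RGB2HSV); print(h[126,305],h[126,330],h[164,212],h[86,205],h[86,185])
print("knob",w(G,(387,178),.142),"capT",w(T,(394.5,178.75),.185))
def R(n,c,a,b,bx,z,close=3):
    k=blob(c,a,b,bx,close); r=cv2.minAreaRect(w(c,k,z).astype(np.float32)*1000); print(n,np.round(r[0],1),np.round(r[1],1),round(r[2],2)); return r
R("carton",G,(20,30,120),(40,255,255),(185,55,253,110),.04,9)
r=R("board",B,(4,115,40),(17,255,255),(160,20,412,238),.02,15)
h=cv2.cvtColor(B["img"],cv2.COLOR_RGB2HSV); print(h[115,330],h[100,370],h[130,300],h[139,320])
# manual tin corners from cB crop
W=pickle.load(open("wb.pkl","rb"))
q=np.array([(443,335),(648,262),(692,412),(480,490)])/4+[210,100]; P=w(W,q,.095); print("tin wb",P.mean(0),np.linalg.norm(np.diff(P[[0,1,2,3,0]],axis=0),axis=1),np.degrees(np.arctan2(*(P[3]-P[0])[::-1])),np.degrees(np.arctan2(*(P[2]-P[1])[::-1])))
P=w(B,[(171,109),(361,27),(402,170),(230,235)],.02); print("board wb2",P.round(4).tolist(),P.mean(0),np.linalg.norm(np.diff(P[[0,1,2,3,0]],axis=0),axis=1))
print("red wb",w(W,(230.75,237.5),.105))
b=cv2.resize(pickle.load(open("wb2.pkl","rb"))["img"][80:210,200:400,::-1],(800,520),interpolation=cv2.INTER_CUBIC); cv2.imwrite("pics/cB2.png",b)
```

```text
honey [ 0.6531 -0.1985] dia 58.0
spice [ 0.5905 -0.3382] dia 47.5
pesto [ 0.3874 -0.2198] dia 48.1
bottle@100? [ 0.5273 -0.1978] dia 52.3
red [0.5429 0.1835] dia 67.0
[ 15 100  84] [ 18 109 143] [112  59 178] [ 15  23 224] [ 20  88 231]
knob [[ 0.6026619  -0.07448138]] capT [[ 0.52383    -0.19699786]]
carton [ 458.2 -343.8] [ 67.7 101.2] 21.01
board [520.6 297.5] [280.5 374.6] 21.36
[ 10  47 115] [12 64 99] [ 15 134 213] [ 14 146 152]
tin wb [0.46615015 0.38565094] [0.08810627 0.0671331  0.09437863 0.06950394] 15.241562035252116 20.408915418215447
board wb2 [[0.4474, 0.0691], [0.3161, 0.4014], [0.5576, 0.4944], [0.686, 0.1653]] [0.5017833  0.28252796] [0.35731798 0.25880923 0.35327389 0.25727598]
red wb [[0.53971543 0.18266795]]
```

View pics/cB2.png

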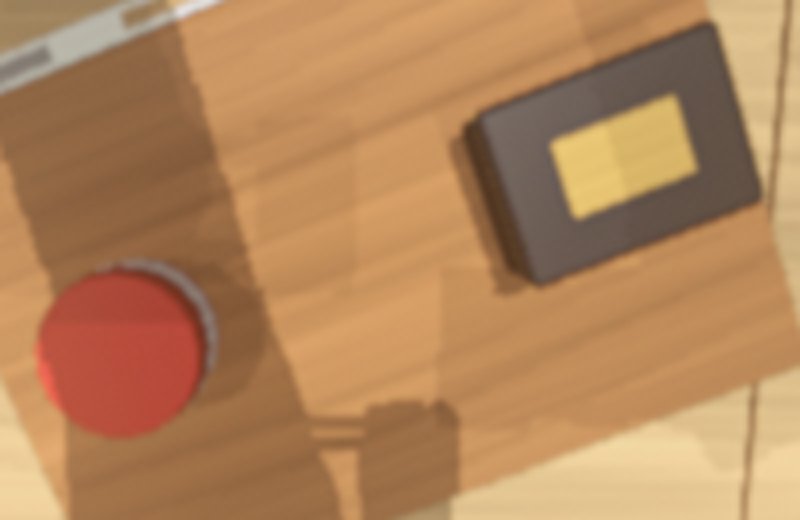

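Run:
```python
from h import *
import pickle
G,B,T,S=[pickle.load(open(n+".pkl","rb")) for n in("wg2","wb2","top","wb")]
P=w(B,np.array([(482,118),(714,22),(760,195),(542,285)])/4+[200,80],.095)
ang=lambda v:np.degrees(np.arctan2(v[1],v[0])).round(1)
print("tin",P.round(4).tolist(),P.mean(0).round(4),np.linalg.norm(np.diff(P[[0,1,2,3,0]],axis=0),axis=1).round(4),[ang(P[2]-P[1]),ang(P[3]-P[0]),ang(P[1]-P[0])-90,ang(P[2]-P[3])-90])
red=w(B,(230.3,168.5),.105)[0]; print("red",red)
# brass label: centre of the lid? both cams
for n,c,bx in(("B",B,(330,98,380,140)),("S",S,(325,175,375,215)),("T",T,(140,185,185,215))):
    k=blob(c,(15,90,110),(30,255,255),bx); r=cv2.minAreaRect(w(c,k,.095).astype(np.float32)*1000); print(n,np.round(r[0],1),np.round(r[1],1),round(r[2],1))
v=P.mean(0)-red; d=np.linalg.norm(v); print("line yaw",ang(v)-90,d)
u=v/d; g0=red+u*.035; g1=P.mean(0)-u*.05; print("gap mid",(g0+g1)/2,"gap",np.linalg.norm(g1-g0))
```

```text
tin [[0.453, 0.3275], [0.4179, 0.4157], [0.4824, 0.4391], [0.5175, 0.3539]] [0.4677 0.384 ] [0.0949 0.0686 0.0921 0.0697] [np.float64(20.0), np.float64(22.3), np.float64(21.700000000000003), np.float64(22.400000000000006)]
red [0.5438343  0.18386854]
B [467.  383.5] [34. 54.] 21.0
S [467.2 383.3] [34.9 54.5] 20.7
T [465.7 381. ] [31.5 51.3] 21.4
line yaw 20.799999999999997 0.21416226746635952
gap mid [0.50843368 0.27694484] gap 0.12916226746635953
```

```bash
cat > act.py <<'E'
from rig import env
from h import *
YAW=np.radians(21.3)
def hover(xy,z,a):
    """joint move; takes whichever half turn of the jaws lies nearer"""
    q0=np.array(env.state()["joint_pos"]); best=None
    for o in (0,np.pi,-np.pi):
        q=env.inverse_kinematics([*xy,z],down(a+o))
        if q is not None and (best is None or np.abs(q-q0).max()<best[0]): best=(np.abs(np.array(q)-q0).max(),a+o)
    env.move_to([*xy,z],down(best[1]))
def say(t):
    s=env.state(); print(t,"t=%.1f"%s["clock"],"tcp",s["ee_pos"].round(4),"F",np.round(s["ft_force"],1),"open %.3f"%s["opening"])
def pick(xy,h,a,up,zfoot=0.):
    hover(xy,up,a); env.move_straight([*xy,zfoot+h],feed=.2); env.clamp(); say("gripped")
    env.move_straight([*xy,up],feed=.2); say("lifted")
def place(xy,zfoot,h,a,up):
    hover(xy,up,a); env.move_straight([*xy,zfoot+h+.008],feed=.2); env.sleep(.15)
    r=env.move_straight([*xy,zfoot+h-.004],feed=.02,f_stop=3.); say("contact %s"%r)
    env.release(); say("released"); env.move_straight([*xy,up],feed=.2)
E
python3 - <<'E'
from act import *
pick((.652,-.1983),.025,np.radians(60),.30)
place((.508,.2765),.02,.025,YAW,.25)
say("end")
import pickle
env.move_to([.55,.26,.45],down(np.pi/2)); c=env.read_camera("wrist"); pickle.dump(c,open("w3.pkl","wb"))
b=c["img"][:240,150:430,::-1]; cv2.imwrite("pics/p3.png",cv2.resize(b,None,fx=2.5,fy=2.5,interpolation=cv2.INTER_CUBIC)[:600,:]); say("")
E
```

```text
gripped t=10.1 tcp [ 0.6521 -0.1982  0.0251] F [-0.7  0.7  0.9] open 0.681
lifted t=11.6 tcp [ 0.6517 -0.1981  0.2989] F [ 0.2  0.7 -4.9] open 0.682
contact True t=15.2 tcp [0.508  0.2766 0.045 ] F [0.4 0.7 4.2] open 0.683
released t=15.9 tcp [0.5072 0.2763 0.0443] F [-0.8 -0.2 -0.5] open 1.002
end t=17.1 tcp [0.5075 0.2764 0.249 ] F [-0.2 -0.5  0.2] open 1.000
 t=18.2 tcp [0.5497 0.2604 0.4486] F [-0.3 -0.5  0.2] open 1.001
```

View pics/p3.png

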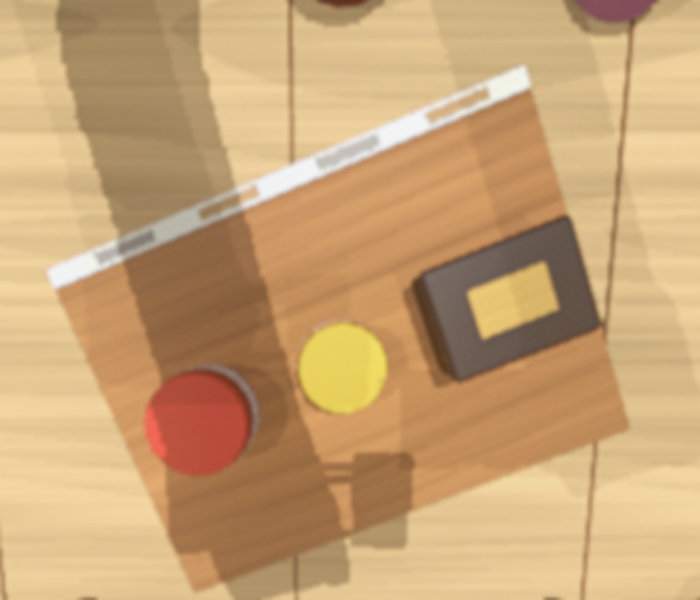

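The honey lid, at (343,368) in the crop, stands between the red lid (198,423) and the tin's left edge. I'll measure it, then use it to place the pesto.

Run:
```python
from act import *
import pickle
c=pickle.load(open("w3.pkl","rb"))
p,d=disc(c,blob(c,(20,120,60),(34,255,255),(265,125,307,170)),.095); print("honey",p,d, "red",disc(c,blob(c,(170,120,50),(8,255,255),(205,140,256,195)),.105))
u=np.array([np.cos(YAW),np.sin(YAW)]); n=np.array([-u[1],u[0]])
r=np.array([.5438,.1837]); t=np.array([.467,.3835])
for q in (r,t): print("rel",(u@(q-p)).round(4),(n@(q-p)).round(4))
```

```text
honey [0.50946099 0.27614974] 57.0767035222713 red (array([0.54292518, 0.18349543]), np.float64(67.06899553545155))
rel -0.0016 -0.0986
rel -0.0006 0.1154
```

Run:
```python
from act import *
pick((.386,-.2197),.020,np.pi/2,.30)
place((.5090,.2763),.095,.020,YAW,.30)
H=np.array([.5090,.2763]); u=np.array([np.cos(YAW),np.sin(YAW)])
pick((.526,-.1975),.143,np.pi/2,.37)
place(H+u*.067,.02,.143,YAW+np.pi/2,.37)
import pickle
env.move_to([.60,.26,.47],down(np.pi/2)); c=env.read_camera("wrist"); pickle.dump(c,open("w4.pkl","wb"))
b=c["img"][:240,150:430,::-1]; s=env.read_camera("scene")["img"][210:360,200:420,::-1]
cv2.imwrite("pics/p4.png",np.hstack([cv2.resize(b,(420,360)),cv2.resize(s,(380,360))])); say("")
```

```text
gripped t=22.4 tcp [ 0.386  -0.2198  0.02  ] F [ 0.5 -0.9  1. ] open 0.596
lifted t=24.0 tcp [ 0.3856 -0.2196  0.2991] F [-0.1  0.1 -2.7] open 0.597
contact True t=27.4 tcp [0.509  0.2763 0.115 ] F [0.1 0.5 5.4] open 0.593
released t=28.3 tcp [0.5085 0.276  0.1145] F [0.1 0.8 0.1] open 0.999
gripped t=33.4 tcp [ 0.526  -0.1972  0.143 ] F [-0.1  1.6  0. ] open 0.316
lifted t=34.7 tcp [ 0.5256 -0.1973  0.3688] F [ 0.1  0.2 -4.8] open 0.317
contact True t=38.3 tcp [0.5714 0.3009 0.1629] F [-1.2  0.4  4.6] open 0.319
released t=39.5 tcp [0.5706 0.3004 0.1615] F [ 0.3  0.8 -0. ] open 1.001
 t=43.1 tcp [0.6    0.2601 0.4699] F [-0.4  0.5  0.1] open 0.997
```

View pics/p4.png

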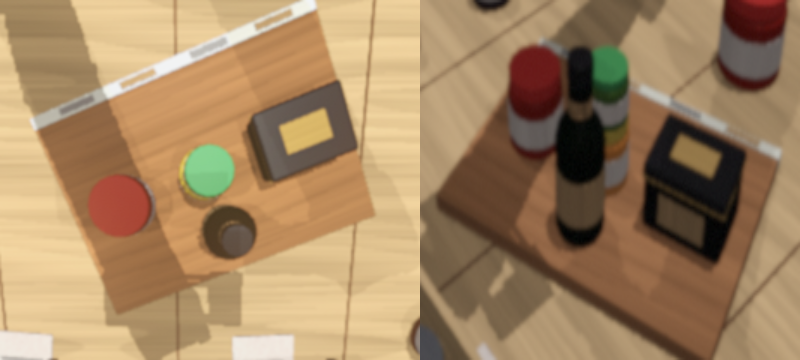

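Run:
```python
from act import *
import pickle
c=pickle.load(open("w4.pkl","rb"))
print("pesto",disc(c,blob(c,(40,60,40),(85,255,255),(260,80,320,150)),.150))
k=blob(c,(15,90,110),(30,255,255),(330,65,380,110)); print("label",np.mean(cv2.boxPoints(cv2.minAreaRect(w(c,k,.095).astype(np.float32))),0))
print("red",disc(c,blob(c,(170,120,50),(8,255,255),(200,105,256,170)),.105))
pick((.458,-.3425),.010,np.radians(21.6),.30)
place((.467,.3835),.095,.010,np.radians(21.5),.30)
pick((.5895,-.339),.028,np.pi/2,.30)
u=np.array([np.cos(YAW),np.sin(YAW)])
place(np.array([.5435,.1836])-u*.070,.02,.028,np.radians(131.3),.30)
env.move_to([.60,.26,.47],down(np.pi/2)); c=env.read_camera("wrist"); pickle.dump(c,open("w5.pkl","wb"))
b=c["img"][:240,150:430,::-1]; s=env.read_camera("scene")["img"][210:360,200:420,::-1]
cv2.imwrite("pics/p5.png",np.hstack([cv2.resize(b,(420,360)),cv2.resize(s,(380,360))])); say("")
```

```text
pesto (array([0.50974623, 0.27835398]), np.float64(47.770780912954855))
label [0.4671714  0.38349903]
red (array([0.54414881, 0.18301652]), np.float64(66.68079331040683))
gripped t=47.6 tcp [ 0.458  -0.3425  0.01  ] F [-0.1 -0.1  0.8] open 0.628
lifted t=49.2 tcp [ 0.4577 -0.3422  0.299 ] F [-0.  -0.  -2.2] open 0.631
contact True t=53.5 tcp [0.467  0.3836 0.1049] F [-0.1 -0.7  4.9] open 0.628
released t=54.3 tcp [0.4665 0.3831 0.1041] F [-0.3 -0.1  0.3] open 0.997
gripped t=60.2 tcp [ 0.5895 -0.3392  0.0281] F [ 0.1 -0.8  1. ] open 0.637
lifted t=61.7 tcp [ 0.5892 -0.3387  0.2989] F [-0.1 -0.3 -0.6] open 0.637
contact True t=65.5 tcp [0.4783 0.1583 0.0478] F [-1.   0.2  6.7] open 0.636
released t=66.4 tcp [0.4778 0.1582 0.0475] F [ 0.4  0.7 -0.9] open 0.998
 t=70.0 tcp [0.5999 0.26   0.4701] F [ 0.4  0.1 -0.4] open 0.998
```

View pics/p5.png

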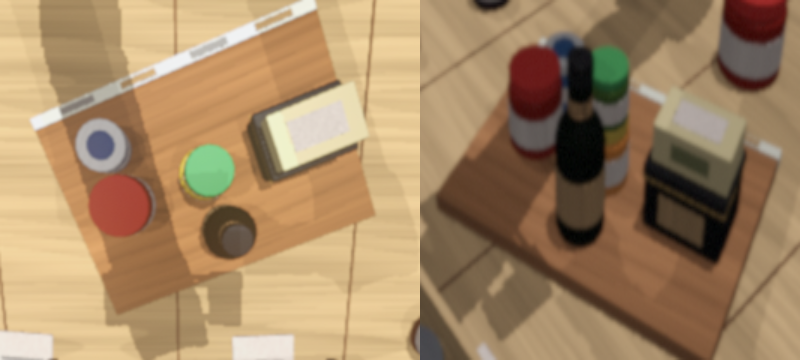

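All five are in place. In the left view, spice is at (102,146), pesto at (209,170), bottle at (230,230) and carton at (318,125). I'll measure these from two cameras with the arm clear.

Run:
```python
from act import *
import pickle
c=pickle.load(open("w5.pkl","rb"))
env.move_to([.40,-.30,.40],down(np.pi/2)); env.sleep(.5)
T=env.read_camera("top"); pickle.dump(T,open("t6.pkl","wb")); T0=pickle.load(open("top.pkl","rb"))
u=np.array([np.cos(YAW),np.sin(YAW)]); n=np.array([-u[1],u[0]])
rel=lambda p,q:(np.array([u@(p-q),n@(p-q)])*1000).round(1)
def disk(c,a,b,bx,z,cl=3): p,d=disc(c,blob(c,a,b,bx,cl),z); return p
def tile(c,bx,z,a,b):
    k=blob(c,a,b,bx,5); r=cv2.minAreaRect(w(c,k,z).astype(np.float32)*1000); print("  rect",np.round(r[0],1),np.round(r[1],1),round(r[2],1)); return np.array(r[0])/1000
tin=np.array([.467,.3835])
print("wrist");
red=disk(c,(170,120,50),(8,255,255),(200,105,256,170),.105)
print(" spice-red",rel(disk(c,(90,0,110),(140,255,255),(195,75,240,120),.08,7),red)); 
hon=np.array([.5093,.2763])
print(" pesto-honey",rel(disk(c,(40,60,40),(85,255,255),(260,80,320,150),.150),hon))
cap=blob(c,(0,0,0),(180,70,120),(297,148,320,172)); print(" bottle cap-honey",rel(disc(c,cap,.205)[0],hon), disc(c,cap,.205)[1])
print(" carton label-tin",rel(tile(c,(338,65,395,110),.135,(0,0,150),(180,22,255)),tin))
q=px(T,[.467,.3835,.135]); r=px(T,[*red,.105]); pp=px(T,[*hon,.150]); print(q,r,pp)
print("top"); 
r1=disk(T,(170,120,80),(8,255,255),(215,150,265,190),.105); r0=disk(T0,(170,120,80),(8,255,255),(215,150,265,190),.105); print(" red moved",rel(r1,r0))
print(" carton-tin(label T0)",rel(tile(T,(q[0]-30,q[1]-25,q[0]+30,q[1]+25),.135,(18,25,110),(36,140,255)),np.array([.4657,.381])))
print(" pesto-honey target",rel(disk(T,(40,80,60),(85,255,255),(pp[0]-20,pp[1]-20,pp[0]+20,pp[1]+20),.150),hon))
b=T["img"][110:270,110:310,::-1]; 
G0=T0["img"][110:270,310:460,::-1]; G1=T["img"][110:270,310:460,::-1]
cv2.imwrite("pics/p6.png",cv2.resize(b,(750,600),interpolation=cv2.INTER_CUBIC)); say("")
```

```text
wrist
 spice-red [-68.4   2.1]
 pesto-honey [1.2 1.6]
 bottle cap-honey [62.2  5.7] 13.49013447077584
  rect [467.2 385.7] [26.2 51.9] 21.4
 carton label-tin [1. 2.]
[153.08797395 198.55913914] [236.93665566 171.69079058] [196.3327778  181.72822154]
top
 red moved [0.7 0.1]
  rect [470.5 394.9] [122.2 124.7] 2.9
 carton-tin(label T0) [ 9.5 11.2]
 pesto-honey target [-1.8 -0.1]
 t=72.7 tcp [ 0.4 -0.3  0.4] F [ 0.1 -0.6  0.8] open 1.002
```

View pics/p6.png

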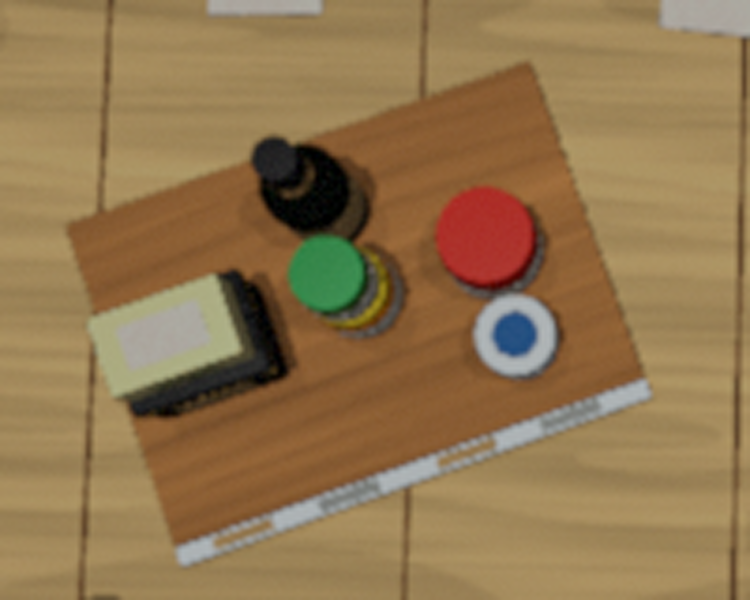

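Run:
```python
from act import *
import pickle
T=pickle.load(open("t6.pkl","rb")); f=lambda u,v,z:w(T,(u/3.75+110,v/3.75+110),z)[0]
u=np.array([np.cos(YAW),np.sin(YAW)]); n=np.array([-u[1],u[0]])
rel=lambda p,q:(np.array([u@(p-q),n@(p-q)])*1000).round(1)
red=f(486,236,.105); pes=f(327,273,.15); print("bottle-pesto",rel(f(276,159,.205),pes),"spice-red",rel(f(515,335,.08),red),"pesto-red",rel(pes,red),"carton-red",rel(f(167,336,.135),red))
s=env.state(); print(s["clock"],np.abs(s["qvel"]).max()); env.close_job()
```

```text
bottle-pesto [66.7 -0.8] spice-red [-67.    4.9] pesto-red [  3.5 103.4] carton-red [  2.6 217.3]
72.7333 0.0022190216912399427
the job is handed in; nothing more can be done
```

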